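Rebuild the sprung spacer stack on the optic-drive spindle

TASK

Rebuild the stack on the upright drive spindle, widest part first: put the wide aluminium spacer on the sprung seat, then the bronze bush, then the brass bayonet keeper. Feel for the cross-pin by turning the keeper lightly until its slot drops over it, then push it well down against the spring, give it a quarter turn clockwise and let it rise under the pin so that the stack stays clamped. Work with a light hand, never loading the spindle or its seat with more than 40 N, and leave the burner, chimney, fuse carrier and wrench alone.

Things in the scene. Friction and masses are not known exactly. Their poses are not given: they have to be found in the camera images.
- pedestal: Grey optic-drive gearbox fixed on the ledge: round flange 124 mm across, body 100 mm across and 42 mm high, a small dark motor lying along its +x side (to 107 mm from the axis). Origin on the spindle axis at ledge level, z up. On its top a 50 mm boss carries the sprung seat, and the steel spindle stands up on the axis. The worm gear locks the spindle against turning.
- spindle_top (a point): Tip of the spindle, on its axis, 118 mm above the ledge. Downwards: a stub 16 mm in diameter (its top 4 mm tapered to 9 mm) down to 90.5 mm above the ledge, then a journal 27 mm in diameter (its top 3 mm chamfered to 21 mm) down into the gearbox. Axes as the pedestal's.
- pin_centre (a point): Middle of the bronze cross-pin, on the axis 105.5 mm above the ledge: a level pin through the stub, 6 mm in diameter, 27 mm long over its ends. This point's axes are the pedestal's, NOT the pin's: which way the pin points is not measured, and it may point any way round.
- seat_top (a point): Point on the spindle axis at the top face of the sprung seat when unloaded, 70 mm above the ledge; axes as the pedestal's.
- spring_seat (a joint): How far the sprung seat (steel skirted ring, 60 mm outside, around the journal) is pushed down, m: 0 unloaded, 0.0085 at its hard stop. It starts to give at 9 N and takes 1.5 N more per mm, the weight of the parts on it included. With the keeper locked it rests at about 0.002.
- spacer: Wide plain aluminium spacer ring, loose: 66 mm outside, bore 30 mm, 16 mm high, about 0.12 kg. Origin centre of its underside, z along its axis. Same both ways up. Goes on first.
- bush: Bronze-coloured plain bush ring, loose: 56 mm outside, bore 30 mm, 14 mm high, about 0.20 kg. Origin centre of its underside, z along its axis. Goes on second, on top of the spacer.
- keeper: Brass bayonet keeper, a knurled open-topped cup, loose, lying right way up: 48 mm outside, 18 mm high, about 0.15 kg, rim wall 6.5 mm. Origin centre of its underside, z up, x along its slot. Goes on last. Not in line with the pin, it stands on the pin, underside 38.5 mm above seat_top; in line, it goes down onto the bush, underside 30 mm above seat_top.
- keeper_slot (a point): Centre of the keeper's floor, on the floor's top (floor 4.5 mm thick). The floor has an 18 mm bore and, across it, a slot 9 mm wide and 31 mm long along the keeper's x axis. It passes the pin within about 0.1 rad of being in line.
- keeper_rim (a point): Centre of the keeper's top, 18 mm above its underside; two red marks on the rim show the slot's line. To lock, from where it rests on the bush: hold it 5 to 6 mm lower, give it a quarter turn clockwise seen from above, past two low ramps (7 mm above its underside; passed at 70 degrees) and short of the stops (at 105 degrees), then let it up: the spring lifts it until its floor meets the pin, 2 mm short of its resting height.
- burner: Blackened bronze lamp burner, 76 mm across, 76 mm high, with a wick knob at its side (own +x, to 63 mm). Bystander, stands loose; origin centre of its underside.
- chimney: Frosted glass lamp chimney, up to 72 mm across, 165 mm high, standing loose. Fragile bystander; origin centre of its underside.
- fuse_carrier: Ivory porcelain fuse carrier, 34 x 74 mm, 34 mm high, long side along its y. Bystander, loose; origin centre of its underside.
- hex_wrench: Small steel hex wrench with red grip, about 160 mm long along its own y, 12 mm high, lying loose. Bystander; origin near its middle on its underside.

How it is judged:
On the way, in this order (a step that is already met when the one before it is completed fails the run):
1. the wide spacer is around the spindle, down on the sprung seat (horizontal distance between spacer and seat_top below 0.004 m and z of spacer in the frame of seat_top between -0.01 and 0.001 m and angle between spacer's own z axis and vertical below 0.08 rad), for 0.2 s.
2. the bush is around the spindle, down on the spacer (all of step 1 and horizontal distance between bush and seat_top below 0.004 m and z of bush in the frame of seat_top between 0.006 and 0.017 m and angle between bush's own z axis and vertical below 0.08 rad), for 0.2 s.
3. the keeper's slot has dropped over the cross-pin and the keeper is down on the bush (horizontal distance between each of bush, keeper and seat_top below 0.004 m and z of bush in the frame of seat_top between 0.006 and 0.017 m and angle between each of bush, keeper's own z axis and vertical below 0.08 rad and z of keeper in the frame of seat_top between 0.0205 and 0.0325 m), for 0.1 s.
At the end, for the whole second after the job is handed in: Spacer, bush and keeper are stacked in that order around the spindle (each within 4 mm of its axis and 0.08 rad of upright), let go and at rest, with the keeper locked under the cross-pin: the sprung seat is held 1 to 3.3 mm down and the keeper's underside is 25.5 to 29.5 mm above seat_top (value of joint spring_seat between 0.001 and 0.0033 m and horizontal distance between each of spacer, bush, keeper and seat_top below 0.004 m and z of spacer in the frame of seat_top between -0.005 and 0.001 m and angle between each of spacer, bush, keeper's own z axis and vertical below 0.08 rad and z of bush in the frame of seat_top between 0.011 and 0.017 m and z of keeper in the frame of seat_top between 0.0255 and 0.0295 m and linear speed of keeper below 0.01 m/s and contact force between the fingers and keeper below 0.1 N); the robot touches nothing.
It fails at once if the pedestal, spindle or sprung seat is loaded with more than 40 N (contact force between pedestal and anything else above 40 N).
It fails at once if the lamp burner is moved by more than 15 mm or tipped (distance of burner from where it was at the start of the episode above 0.015 m or angle between burner's own z axis and vertical above 0.2 rad).
It fails at once if the glass chimney is moved by more than 15 mm or tipped (distance of chimney from where it was at the start of the episode above 0.015 m or angle between chimney's own z axis and vertical above 0.2 rad).
It fails at once if the fuse carrier is moved by more than 15 mm or tipped (distance of fuse_carrier from where it was at the start of the episode above 0.015 m or angle between fuse_carrier's own z axis and vertical above 0.2 rad).
It fails at once if the hex wrench is moved by more than 15 mm or tipped (distance of hex_wrench from where it was at the start of the episode above 0.015 m or angle between hex_wrench's own z axis and vertical above 0.2 rad).
It also fails if it takes over 72 s, if anything falls off the work surface, if the arm or the gripper's body presses on something with over 40 N, if the wrist force passes 120 N, or if a joint passes its speed limit or range.

ROBOT

A 6-joint arm with a two-finger parallel gripper is mounted at the origin on the work surface. World frame = base frame: x ahead of the robot, y to its left, z up, the work surface at z = 0. Lengths are in m, angles in rad, forces in N, time in s.
With the tool pointing down it reaches from about 0.375 to 0.975 m from the base axis. Payload 3.8 kg.
Tool frame: the origin (TCP) lies midway between the tips of the shut fingers; the grasp point (between the pads) lies 19 mm behind it; z points along the fingers, y is the line along which they close (so a half turn about z gives the same grasp; the last joint's range is limited). The gripper opens to 88 mm and grips with 3 to 60 N. Pads are 18 mm wide; open, the fingers measure 123 mm over their backs; the gripper's body (75 mm by 187 mm) begins 45 mm behind the grasp point.
Start: joints at [1.138, 0.264, 1.604, -0, 1.274, -0.037], TCP at [0.26, 0.623, 0.211] pointing down, gripper open.
Joint ranges: [-2.63, 2.63], [-0.94, 2.18], [0.31, 2.57], [-1.31, 4.45], [0, 2.66], [-2.55, 2.55]. Speed limits (rad/s): [2.57, 2.57, 3.14, 3.14, 3.14, 3.14].

INTERFACE

Orientations are given as a 3x3 rotation matrix whose columns are the frame's x, y, z axes.
In Python, from cell import get_state, vision, manip gives the robot as it stands.
- The arm moves only by the shell command python3 -m inch 'ROWS' [FORCE]. ROWS is JSON, a list of rows, each a list of 7 numbers: the shift along the tool's x, y, z in units of 30 mm (1.0 is 30 mm), then the turn, a rotation vector about the tool's x, y, z in units of 5 degrees (1.0 is 5 degrees), then the opening in per cent of the stroke, from 0 (shut) to 100 (fully open). A call has exactly 10 rows; each row shifts and turns the commanded pose from where the row before left it, along the tool's axes as they then stand; what a row does not reach is not made up. A row lasts 1/12 s, in which the tool goes at most 41.7 mm and 7.16 degrees, less where a joint would pass 70% of its speed; a pose out of reach is approached as far as the arm can. A call is refused whole if a number of a shift passes 1 or a number of a turn 1, either way. A call with a gripper value outside its range is refused whole. The fingers move at their own pace and stop on an object; FORCE is the grip in N (left out, the last holds). Time passes only in rows, so rows that do not move let the fingers close, or fill a call up. It gives the time, the measured TCP pose, the force, the opening and the grip force at its end, in the units of the state.
- get_state(): the state, without advancing time (a new reading comes with each control period).
- vision.get_image(name): name is "side" or "top"; returns a dict with "frame" (384x512x3 uint8, red, green, blue), "range_z" (384x512 float32, m along the optical axis (not along the pixel's ray), 0 where there is no reading), "fx", "fy", "cx", "cy" (pixels), "k1" (the pictures are not rectified: a ray, as slopes to the right and down, at radius r is drawn at 1 + k1 r^2 times it, then the intrinsics apply), "rvec" (rotation vector, rad) and "tvec" (3), from world to camera coordinates, as OpenCV has them. Camera axes: x right, y down, z forward; pixel columns grow to the right and rows downward; lengths in m; the calibration is good to about 2 mm. A picture is of the moment at which its call begins.
- manip.hand_in(): hands the job in; it is judged then, once.
The state is a dict: "clock": time; "joint_pos": joint angles; "joint_vel": joint speeds; "effort": joint torques, N m; "eef_pos": TCP position; "eef_rot": TCP orientation; "wrist_force": force on the tool from outside, world axes, zero at the start; "wrist_torque": the same for the moment, N m; "opening": finger opening in m; "grasp_force": force on a finger pad.
Only numpy, scipy, OpenCV 4.12 (cv2) and the standard library are available. Lean on these libraries where they do the work, as an engineer would, in place of code of your own. Each camera call takes 0.05 s, during which the arm holds its last target. There are 200 camera calls.

## Working session

There is one attempt and no reset: what is moved stays moved. The work goes in short steps, Python scripts to look and compute and a shell command to move; the robot and the scene stay as the last step left them, time stands still between calls to the robot, and variables do not carry over. Pictures are saved under pics/ and viewed, at most 10 in all, crops included, and the job is handed in when it is done.

```bash
ls; mkdir -p pics
cat > h.py <<'E'
import numpy as np, cv2
from cell import get_state, vision, manip
def cloud(im):
    h,w=im['range_z'].shape
    v,u=np.mgrid[:h,:w]
    x=(u-im['cx'])/im['fx'];y=(v-im['cy'])/im['fy']
    xd,yd=x.copy(),y.copy()
    for _ in range(8):
        r2=x*x+y*y; x=xd/(1+im['k1']*r2); y=yd/(1+im['k1']*r2)
    z=im['range_z']; P=np.dstack([x*z,y*z,z])
    R=cv2.Rodrigues(np.array(im['rvec'],float))[0]
    W=(P-np.array(im['tvec']).ravel())@R
    W[z==0]=np.nan
    return W
E
python3 - <<'E'
from h import *
for n in ('top','side'):
    im=vision.get_image(n); cv2.imwrite(f'pics/{n}0.png',im['frame'][:,:,::-1])
    np.savez(f'{n}0.npz',W=cloud(im),f=im['frame'])
    R=cv2.Rodrigues(np.array(im['rvec'],float))[0]; print(n,-R.T@np.array(im['tvec']).ravel(),R[2],im['fx'],im['k1'])
s=get_state(); print(s)
E
```

```text
pics
top [ 0.5118287  -0.00956053  1.19207409] [ 0.07948571 -0.01633534 -0.99670215] 436.0447870123692 0.009267564272746585
side [ 0.51465586 -0.66266389  0.75130873] [ 0.07342278  0.71640099 -0.69381461] 372.43511238104736 -0.044291451292964044
{'clock': 0.1, 'joint_pos': array([ 1.13810633e+00,  2.64671314e-01,  1.60524337e+00, -2.71493152e-06,
        1.27374101e+00, -3.68827000e-02]), 'joint_vel': array([ 0.00198222, -0.0013345 , -0.00347954, -0.00051045, -0.00019639,
        0.00048873]), 'effort': array([ 2.29709358e-04, -5.03623796e+01, -3.58066821e+01,  7.31274113e-02,
        2.33419170e-02, -5.28548367e-05]), 'eef_pos': array([0.25993935, 0.62216481, 0.21021377]), 'eef_rot': array([[-9.22685885e-01,  3.85551571e-01, -8.62704852e-04],
       [ 3.85552529e-01,  9.22683984e-01, -1.87399936e-03],
       [ 7.34805529e-05, -2.06173079e-03, -9.99997872e-01]]), 'wrist_force': array([-1.07027786,  0.13627886, -0.48160668]), 'wrist_torque': array([ 0.0203926 ,  0.00043401, -0.05474377]), 'grasp_force': 0.0, 'opening': 0.0878543647407893}
```

View pics/top0.png

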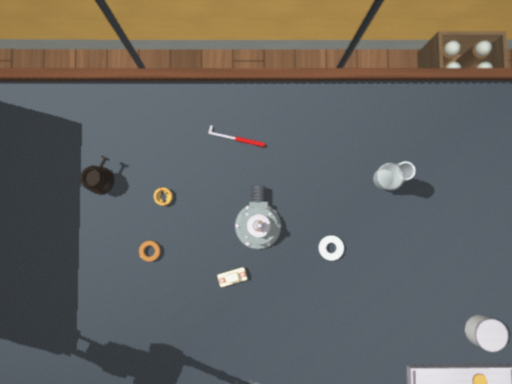

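View pics/side0.png

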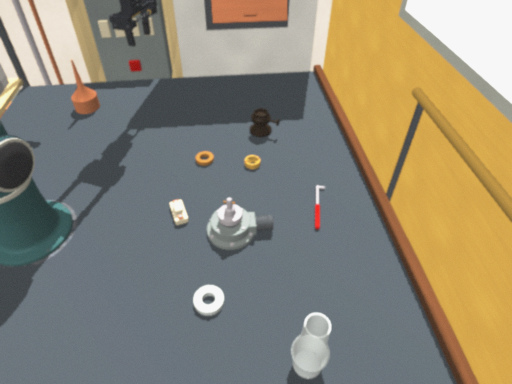

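Top: keeper (163,197), bush (150,251), spacer (331,248), pedestal (258,226), fuse carrier (232,277), wrench (238,137), burner (98,180), glassware at right. Image up is +x, left is +y. Next I turn these into positions.

```bash
cat >> h.py <<'E'
def circ(p):
    # centre/radius of outer boundary via min enclosing circle
    (c,r)=cv2.minEnclosingCircle(p.astype(np.float32)); return np.array(c),r
E
python3 - <<'E'
from h import *
for n,px in (('top',dict(keeper=(163,197),bush=(150,251),spacer=(331,248),ped=(258,226),fuse=(232,277),burner=(98,180),wrench=(238,137),mug=(390,177))),('side',dict(keeper=(252,162),bush=(204,158),spacer=(208,300),ped=(230,225)))):
    W=np.load(n+'0.npz')['W']
    print(n,'ledge z',np.nanmedian(W[290:320,300:340,2]) if n=='top' else np.nanmedian(W[250:270,100:150,2]))
    for k,(u,v) in px.items():
        q=W[v-35:v+36,u-35:u+36].reshape(-1,3); q=q[~np.isnan(q[:,0])]
        q=q[q[:,2]>0.006]
        H=dict(keeper=.018,bush=.014,spacer=.016).get(k)
        if H:
            q=q[(abs(q[:,2]-H)<.006)]
            m=np.median(q[:,:2],0); q=q[np.linalg.norm(q[:,:2]-m,axis=1)<.05]
        c,r=circ(q[:,:2]); print(k,len(q),q[:,:2].mean(0).round(4),'enc',c.round(4),round(r,4),'z',np.percentile(q[:,2],[5,50,99]).round(4), 'bb',q.min(0).round(3),q.max(0).round(3))
        if k=='ped':
            for lo,hi in ((.036,.048),(.064,.075),(.085,.095),(.1,.125)):
                t=q[(q[:,2]>lo)&(q[:,2]<hi)]
                if len(t)>2: print('   ',lo,len(t),t.mean(0).round(4),circ(t[:,:2]))
E
python3 - <<'E'
import cv2
f=cv2.imread('pics/top0.png'); s=cv2.imread('pics/side0.png')
a=[cv2.resize(f[v-22:v+22,u-22:u+22],(390,290*390//390+0),interpolation=cv2.INTER_CUBIC) for u,v in((163,197),(258,226))]
b=[cv2.resize(s[v-22:v+22,u-22:u+22],(390,290),interpolation=cv2.INTER_CUBIC) for u,v in((252,162),(230,212))]
cv2.imwrite('pics/crop1.png',cv2.vconcat([cv2.hconcat(a),cv2.hconcat(b)]))
E
```

```text
top ledge z 0.00026832744859986207
keeper 134 [0.6026 0.21  ] enc [0.6029 0.2109] 0.0249 z [0.0132 0.0178 0.0229] bb [0.581 0.186 0.012] [0.628 0.236 0.023]
bush 257 [0.4573 0.2446] enc [0.4561 0.2339] 0.0387 z [0.0102 0.0142 0.0186] bb [0.426 0.197 0.008] [0.483 0.272 0.02 ]
spacer 377 [ 0.462  -0.2418] enc [ 0.4622 -0.2421] 0.0328 z [0.0126 0.016  0.0212] bb [ 0.431 -0.274  0.011] [ 0.493 -0.211  0.022]
ped 1852 [ 0.5293 -0.0449] enc [ 0.5199 -0.0674] 0.1157 z [0.0108 0.0413 0.1164] bb [ 0.426 -0.142  0.006] [0.614 0.031 0.122]
    0.036 890 [ 0.537  -0.0451  0.0417] (array([ 0.5436936 , -0.04461935]), 0.07074669748544693)
    0.064 327 [ 0.5225 -0.0455  0.07  ] (array([ 0.52261758, -0.04550055]), 0.029887208715081215)
    0.085 45 [ 0.5223 -0.0452  0.0895] (array([ 0.52257258, -0.04542858]), 0.013323661871254444)
    0.1 43 [ 0.5226 -0.0453  0.1142] (array([ 0.52254128, -0.04573862]), 0.013071407563984394)
fuse 535 [0.4096 0.0074] enc [0.3932 0.0178] 0.1229 z [0.0073 0.019  0.0443] bb [ 0.303 -0.071  0.006] [0.479 0.117 0.046]
burner 822 [0.6489 0.3757] enc [0.6502 0.3869] 0.1289 
[... 544 characters left out ...]
148 0.0177] bb [0.43  0.215 0.008] [0.482 0.272 0.019]
spacer 542 [ 0.4607 -0.2464] enc [ 0.4612 -0.244 ] 0.0334 z [0.0127 0.0159 0.0189] bb [ 0.429 -0.277  0.01 ] [ 0.492 -0.213  0.02 ]
ped 1880 [ 0.5279 -0.0676] enc [ 0.5348 -0.0454] 0.0753 z [0.0117 0.0417 0.1162] bb [ 0.46  -0.11   0.006] [ 0.61  -0.006  0.121]
    0.036 751 [ 0.5348 -0.0613  0.042 ] (array([ 0.54072767, -0.04488289]), 0.069358229637146)
    0.064 257 [ 0.5199 -0.0557  0.0703] (array([ 0.51820087, -0.04771994]), 0.030659830197691917)
    0.085 56 [ 0.5192 -0.0526  0.0896] (array([ 0.5193491 , -0.04829635]), 0.01344203855842352)
    0.1 61 [ 0.519  -0.0506  0.1115] (array([ 0.5190922 , -0.04774556]), 0.013458560220897198)
```

View pics/crop1.png

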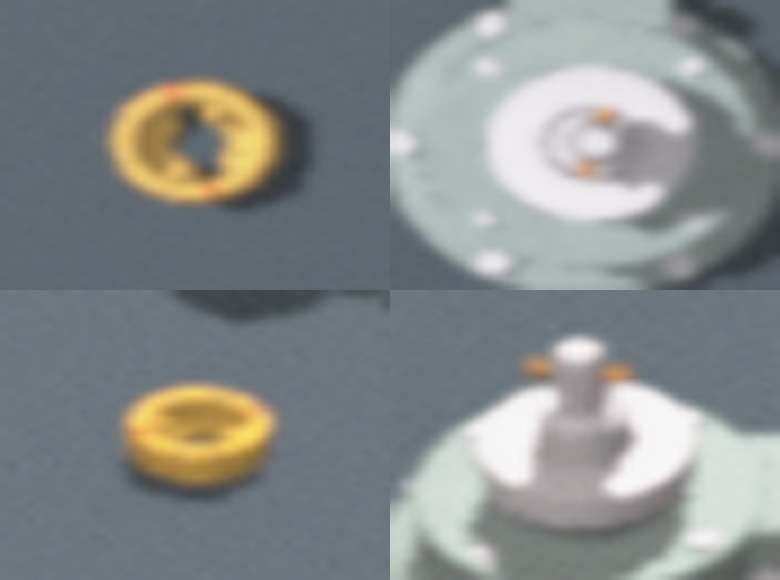

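Pedestal, seat and spindle fit their sizes (0.5225, -0.0455 from the top, about 3 mm off from the side camera). The top crop shows the keeper's red marks at (172,90) and (212,188), and the pin's ends at (605,115) and (587,168). Next I get the angles and ring centres from colour.

```bash
cat >> h.py <<'E'
def ray(im,uv,z):
    K=np.array([[im['fx'],0,im['cx']],[0,im['fy'],im['cy']],[0,0,1]])
    uv=np.atleast_2d(np.array(uv,float)); xd=(uv-[im['cx'],im['cy']])/[im['fx'],im['fy']]; x=xd.copy()
    for _ in range(8): x=xd/(1+im['k1']*(x**2).sum(1,keepdims=True))
    R=cv2.Rodrigues(np.array(im['rvec'],float))[0]; c=-R.T@np.array(im['tvec']).ravel()
    d=np.c_[x,np.ones(len(x))]@R
    return c+d*((z-c[2])/d[:,2])[:,None]
def axis(p):
    m=p.mean(0); w,v=np.linalg.eigh(np.cov((p-m).T)); a=v[:,1]; return m,np.degrees(np.arctan2(a[1],a[0]))%180
E
python3 - <<'E'
from h import *
for n,kp,pp in(('top',(163,197),(258,226)),('side',(252,162),(230,202))):
    im=vision.get_image(n); f=im['frame'].astype(int); W=cloud(im)
    hsv=cv2.cvtColor(im['frame'],cv2.COLOR_RGB2HSV).astype(int)
    def box(c,r): m=np.zeros(f.shape[:2],bool); m[c[1]-r:c[1]+r+1,c[0]-r:c[0]+r+1]=1; return m
    for name,c,h0,h1,z in(('pin',pp,0,22,.1075),('marks',kp,-1,12,.018)):
        m=box(c,15)&(hsv[...,1]>(90 if name=='pin' else 120))&(hsv[...,0]>=h0)&(hsv[...,0]<h1)&(hsv[...,2]>110)
        v,u=np.nonzero(m); P=ray(im,np.c_[u,v],z)[:,:2]
        print(n,name,len(u),list(zip(u,v))[:24],[np.round(t,4) for t in axis(P)])
    for name,c,z in(('keeper',kp,.018),('bush',(150,251) if n=='top' else (204,158),.014),('spacer',(331,248) if n=='top' else (208,300),.016)):
        Q=W[c[1]-22:c[1]+23,c[0]-22:c[0]+23].reshape(-1,3); Q=Q[abs(Q[:,2]-z)<.004]
        m0=np.median(Q[:,:2],0); Q=Q[np.linalg.norm(Q[:,:2]-m0,axis=1)<.045]
        cc,r=circ(Q[:,:2]); print(n,name,len(Q),Q.mean(0).round(4),cc.round(4),round(r,4))
E
```

```text
top pin 1 [(np.int64(260), np.int64(221))] [array([ 0.5324, -0.0495]), np.float64(nan)]
top marks 0 [] [array([nan, nan]), np.float64(nan)]
top keeper 120 [0.6028 0.2102 0.0178] [0.6029 0.2107] 0.0248
top bush 228 [0.4571 0.2455 0.0144] [0.4585 0.2449] 0.028
top spacer 351 [ 0.462  -0.2415  0.016 ] [ 0.4622 -0.2419] 0.033
side pin 8 [(np.int64(224), np.int64(201)), (np.int64(225), np.int64(201)), (np.int64(224), np.int64(202)), (np.int64(225), np.int64(202)), (np.int64(232), np.int64(202)), (np.int64(233), np.int64(202)), (np.int64(234), np.int64(202)), (np.int64(233), np.int64(203))] [array([ 0.5196, -0.0475]), np.float64(167.2655)]
side marks 0 [] [array([nan, nan]), np.float64(nan)]
side keeper 89 [0.5992 0.2074 0.0178] [0.601  0.2082] 0.0255
side bush 135 [0.4558 0.2407 0.0145] [0.4573 0.2437] 0.0295
side spacer 520 [ 0.4605 -0.2456  0.0159] [ 0.461 -0.244] 0.0331h.py:26: RuntimeWarning: Degrees of freedom <= 0 for slice
  m=p.mean(0); w,v=np.linalg.eigh(np.cov((p-m).T)); a=v[:,1]; return m,np.degrees(np.arctan2(a[1],a[0]))%180
  c *= np.true_divide(1, fact)
  c *= np.true_divide(1, fact)
h.py:26: RuntimeWarning: Mean of empty slice.
  m=p.mean(0); w,v=np.linalg.eigh(np.cov((p-m).T)); a=v[:,1]; return m,np.degrees(np.arctan2(a[1],a[0]))%180
  ret = um.true_divide(
  avg = a.mean(axis, **keepdims_kw)
```

```bash
python3 -m inch '[[0,0,0,0,0,-0.9,100],[0,0,0,0,0,-0.9,100],[0,0,0,0,0,-0.9,100],[0,0,0,0,0,-0.9,100],[0,0,0,0,0,-0.94,100],[-0.7,-1,0,0,0,0,100],[-0.7,-1,0,0,0,0,100],[-0.7,-1,0,0,0,0,100],[-0.7,-1,0,0,0,0,100],[-0.7,-1,0,0,0,0,100]]' 10; python3 -m inch '[[-0.7,-1,0,0,0,0,100],[-0.7,-1,0,0,0,0,100],[-0.7,-1,0,0,0,0,100],[-0.7,-1,0,0,0,0,100],[0,-1,0,0,0,0,100],[0,-1,0,0,0,0,100],[0,-1,0,0,0,0,100],[0,-1,0,0,0,0,100],[0,-1,0,0,0,0,100],[0,-1,0,0,0,0,100]]'
```

```text
clock: 1.03
eef_pos: [0.3658, 0.4713, 0.2112]
eef_rot: [[-1.0, -0.001, -0.0], [-0.001, 1.0, -0.0], [0.0, -0.0, -1.0]]
wrist_force: [0.5, 0.7, -0.5]
opening: 0.0883
grasp_force: 0.0
clock: 1.87
eef_pos: [0.449, 0.1714, 0.2113]
eef_rot: [[-1.0, -0.001, -0.0], [-0.001, 1.0, -0.0], [0.0, -0.0, -1.0]]
wrist_force: [0.4, -0.5, -0.4]
opening: 0.088
grasp_force: 0.0
```

```bash
python3 -m inch '[[-0.43,-1,0,0,0,0,100],[0,-1,0,0,0,0,100],[0,-1,0,0,0,0,100],[0,-1,0,0,0,0,100],[0,-1,0,0,0,0,100],[0,-1,0,0,0,0,100],[0,-1,0,0,0,0,100],[0,-1,0,0,0,0,100],[0,-1,0,0,0,0,100],[0,-1,0,0,0,0,100]]' 10; python3 -m inch '[[0,-1,0,0,0,0,100],[0,-1,0,0,0,0,100],[0,-1,0,0,0,0,100],[0,-0.8,0,0,0,0,100],[0,0,1,0,0,0,100],[0,0,1,0,0,0,100],[0,0,1,0,0,0,100],[0,0,1,0,0,0,100],[0,0,1,0,0,0,100],[0,0,0.8,0,0,0,100]]'; python3 -m inch '[[0,0,0.6,0,0,0,100],[0,0,0.5,0,0,0,100],[0,0,0,0,0,0,60],[0,0,0,0,0,0,60],[0,0,0,0,0,0,60],[0,0,0,0,0,0,60],[0,0,0,0,0,0,60],[0,0,0,0,0,0,60],[0,0,0,0,0,0,60],[0,0,0,0,0,0,60]]' 10
```

```text
clock: 2.7
eef_pos: [0.462, -0.1285, 0.2114]
eef_rot: [[-1.0, -0.0, 0.0], [-0.0, 1.0, 0.0], [-0.0, 0.0, -1.0]]
wrist_force: [0.5, 0.3, 0.5]
opening: 0.0881
grasp_force: 0.0
clock: 3.53
eef_pos: [0.4613, -0.2405, 0.0351]
eef_rot: [[-1.0, -0.0, -0.002], [-0.0, 1.0, 0.001], [0.002, 0.001, -1.0]]
wrist_force: [-0.3, -0.6, 0.3]
opening: 0.088
grasp_force: 0.0
clock: 4.37
eef_pos: [0.4628, -0.2413, 0.0049]
eef_rot: [[-1.0, -0.0, 0.001], [-0.0, 1.0, -0.0], [-0.001, -0.0, -1.0]]
wrist_force: [-0.2, -0.2, 0.8]
opening: 0.0528
grasp_force: 0.0
```

Run:
```python
from h import *
a=vision.get_image('side')['frame'][230:374,130:290]; b=vision.get_image('top')['frame'][190:310,260:400]
cv2.imwrite('pics/g1.png',cv2.hconcat([cv2.resize(x,(400,400),interpolation=2)[:,:,::-1] for x in(a,b)]))
```

```text
(no output)
```

View pics/g1.png

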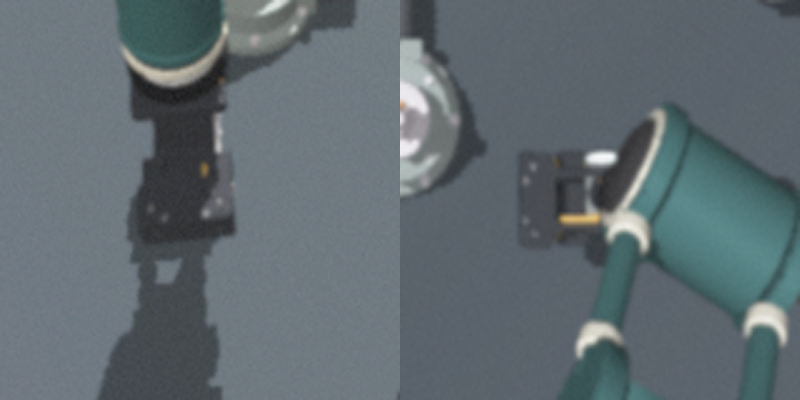

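The gripper body hides the spacer in both views, so I open, rise and look again.

```bash
python3 -m inch '[[0,0,0,0,0,0,60],[0,0,-0.5,0,0,0,60],[0,0,-1,0,0,0,60],[0,0,-1,0,0,0,60],[0,0,-1,0,0,0,60],[0,0,-1,0,0,0,60],[0,0,-0.5,0,0,0,60],[0,0,0,0,0,0,60],[0,0,0,0,0,0,60],[0,0,0,0,0,0,60]]' 10;  python3 - <<'E'
from h import *
a=vision.get_image('side')['frame'][200:374,110:290]; b=vision.get_image('top')['frame'][190:310,260:400]
cv2.imwrite('pics/g2.png',cv2.hconcat([cv2.resize(x,(400,400),interpolation=2)[:,:,::-1] for x in(a,b)]))
E
```

```text
clock: 5.3
eef_pos: [0.4615, -0.2405, 0.1528]
eef_rot: [[-1.0, -0.0, -0.002], [-0.0, 1.0, 0.001], [0.002, 0.001, -1.0]]
wrist_force: [-0.8, 0.7, -0.8]
opening: 0.0528
grasp_force: 0.0
```

View pics/g2.png

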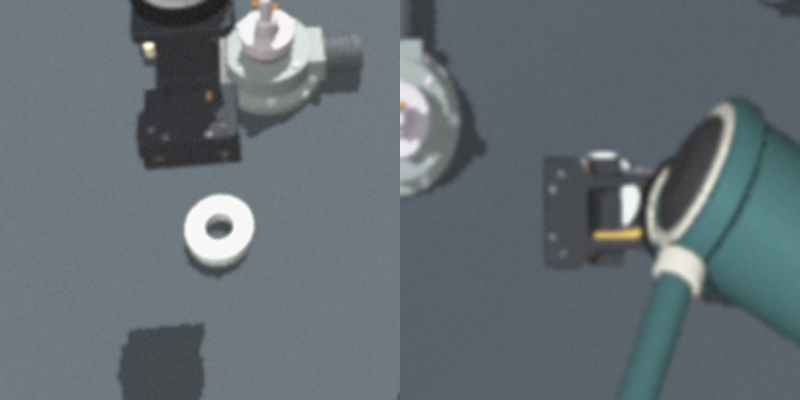

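Run:
```python
from h import *
s=get_state()
for n in('side','top'):
    im=vision.get_image(n); W=cloud(im)
    K=np.array([[im['fx'],0,im['cx']],[0,im['fy'],im['cy']],[0,0,1]])
    R=cv2.Rodrigues(np.array(im['rvec'],float))[0]
    for p in (s['eef_pos'],s['eef_pos']-[0,0,.148],[.462,-.242,.016]):
        c=R@p+np.array(im['tvec']).ravel(); print(n,p,(K@(c/c[2]))[:2].round(1),c[2].round(3))
    if n=='side':
        Q=W[270:330,175:245].reshape(-1,3); Q=Q[(Q[:,2]>.012)&(Q[:,2]<.02)]; print(circ(Q[:,:2]),Q.mean(0),len(Q))
    G=W.reshape(-1,3); G=G[(abs(G[:,0]-.46)<.15)&(abs(G[:,1]+.24)<.13)&(G[:,2]>.09)&(G[:,2]<.33)&(G[:,0]<.51)]
    for z in np.arange(.1,.33,.02):
        g=G[(G[:,2]>z)&(G[:,2]<z+.02)]
        if len(g): print(round(z,2),len(g),g.min(0).round(3),g.max(0).round(3))
```

```text
side [ 0.46107904 -0.24029569  0.15210518] [202.7 260.6] 0.714
side [ 0.46107904 -0.24029569  0.00410518] [209.  299.7] 0.817
side [0.462, -0.242, 0.016] [209.  297.6] 0.808
(array([ 0.46055642, -0.24428707]), 0.03345072641968727) [ 0.4607847  -0.24590554  0.01588137] 522
0.24 254 [ 0.425 -0.329  0.243] [ 0.494 -0.162  0.26 ]
0.26 463 [ 0.425 -0.336  0.26 ] [ 0.494 -0.186  0.28 ]
0.28 1253 [ 0.425 -0.336  0.28 ] [ 0.494 -0.171  0.3  ]
0.3 222 [ 0.441 -0.283  0.3  ] [ 0.482 -0.271  0.32 ]
0.32 177 [ 0.426 -0.284  0.32 ] [ 0.495 -0.254  0.33 ]
top [ 0.46107904 -0.24029569  0.15210518] [341.2 250.2] 1.036
top [ 0.46107904 -0.24029569  0.00410518] [329.  247.6] 1.184
top [0.462, -0.242, 0.016] [330.5 247.5] 1.172
0.24 37 [ 0.428 -0.232  0.251] [ 0.495 -0.181  0.26 ]
0.26 327 [ 0.429 -0.229  0.261] [ 0.495 -0.146  0.28 ]
0.28 654 [ 0.427 -0.221  0.28 ] [ 0.495 -0.146  0.292]
0.32 1 [ 0.495 -0.227  0.322] [ 0.495 -0.227  0.322]
```

The spacer is where it was, and the gripper stands rightly over it in x and y. The fingers closed above the ring: open tips sit higher than the TCP, and the body reads 26 mm higher than expected. I'll set the opening to 78 mm, go down and feel for the ledge.

```bash
python3 -m inch '[[0,0.05,0,0,0,0,88],[0,0,0.5,0,0,0,88],[0,0,1,0,0,0,88],[0,0,1,0,0,0,88],[0,0,1,0,0,0,88],[0,0,0.8,0,0,0,88],[0,0,0.6,0,0,0,88],[0,0,0.1,0,0,0,88],[0,0,0,0,0,0,88],[0,0,0,0,0,0,88]]' 10; for i in 1; do python3 -m inch '[[0,0,0.05,0,0,0,88],[0,0,0.05,0,0,0,88],[0,0,0.05,0,0,0,88],[0,0,0.05,0,0,0,88],[0,0,0,0,0,0,88],[0,0,0,0,0,0,88],[0,0,0,0,0,0,88],[0,0,0,0,0,0,88],[0,0,0,0,0,0,88],[0,0,0,0,0,0,88]]'; done
```

```text
clock: 6.33
eef_pos: [0.4629, -0.2398, 0.0049]
eef_rot: [[-1.0, -0.001, 0.0], [-0.001, 1.0, -0.0], [-0.0, -0.0, -1.0]]
wrist_force: [-0.6, -0.4, 1.0]
opening: 0.0778
grasp_force: 0.0
clock: 7.17
eef_pos: [0.4625, -0.2396, -0.0016]
eef_rot: [[-1.0, -0.0, 0.0], [-0.0, 1.0, -0.0], [-0.0, -0.0, -1.0]]
wrist_force: [-0.2, 0.3, 0.1]
opening: 0.0777
grasp_force: 0.0
```

```bash
for i in 1; do python3 -m inch '[[0,-0.08,0.05,0,0,0,88],[0,0,0.05,0,0,0,88],[0,0,0.05,0,0,0,88],[0,0,0.05,0,0,0,88],[0,0,0,0,0,0,88],[0,0,0,0,0,0,88]  ,[0,0,0,0,0,0,88],[0,0,0,0,0,0,88],[0,0,0,0,0,0,88],[0,0,0,0,0,0,88]]'|grep -E 'pos|wrist'; python3 -m inch '[[0,0,0.05,0,0,0,88],[0,0,0.05,0,0,0,88],[0,0,0.05,0,0,0,88],[0,0,0,0,0,0,88],[0,0,0,0,0,0,88],[0,0,0,0,0,0,88],[0,0,0,0,0,0,88],[0,0,0,0,0,0,88],[0,0,0,0,0,0,88],[0,0,0,0,0,0,88]]'|grep -E 'pos|wrist'; done
```

```text
eef_pos: [0.4626, -0.242, -0.0075]
wrist_force: [-0.0, -0.5, 0.8]
eef_pos: [0.4625, -0.242, -0.012]
wrist_force: [-0.5, -0.7, -0.3]
```

```bash
python3 -m inch '[[0,0,0.05,0,0,0,88],[0,0,0.05,0,0,0,88],[0,0,0.05,0,0,0,88],[0,0,0.05,0,0,0,88],[0,0,0,0,0,0,88],[0,0,0,0,0,0,60],[0,0,0,0,0,0,60],[0,0,0,0,0,0,60],[0,0,0,0,0,0,60],[0,0,0,0,0,0,60]]' 10
```

```text
clock: 9.67
eef_pos: [0.4624, -0.2419, -0.0182]
eef_rot: [[-1.0, -0.0, -0.0], [-0.0, 1.0, 0.0], [0.0, 0.0, -1.0]]
wrist_force: [0.6, 0.4, -1.4]
opening: 0.0659
grasp_force: 10.0
```

Gripped at 66 mm, TCP z -0.018 with the ring on the ledge, so ring underside = TCP z + 0.018. The spacer's true y of -0.242 agrees with the top camera. I lift and carry it over the spindle.

```bash
python3 -m inch '[[0,0,-0.3,0,0,0,60],[0,0,-0.6,0,0,0,60],[0,0,-0.9,0,0,0,60],[0,0,-0.9,0,0,0,60],[0,0,-0.9,0,0,0,60],[0,0,-0.9,0,0,0,60],[-0.3,0.7,0,0,0,0,60],[-0.4,0.9,0,0,0,0,60],[-0.4,0.9,0,0,0,0,60],[-0.4,0.9,0,0,0,0,60]]' 12; python3 -m inch '[[-0.3,0.9,0,0,0,0,60],[-0.18,0.9,0,0,0,0,60],[0,0.8,0,0,0,0,60],[0,0.53,0,0,0,0,60],[0,0,0,0,0,0,60],[0,0,0,0,0,0,60],[0,0,0,0,0,0,60],[0,0,0,0,0,0,60],[0,0,0,0,0,0,60],[0,0,0,0,0,0,60]]' 12;  python3 - <<'E'
from h import *
for n in('side','top'):
    im=vision.get_image(n); W=cloud(im); Q=W.reshape(-1,3)
    d=np.linalg.norm(Q[:,:2]-[.522,-.046],axis=1)
    for lo,hi in((.1,.12),(.12,.13),(.13,.138),(.138,.148),(.148,.155),(.155,.175)):
        q=Q[(d<.045)&(Q[:,2]>lo)&(Q[:,2]<hi)]
        if len(q)>2:print(n,lo,len(q),q.mean(0).round(4),circ(q[:,:2]),q.min(0).round(4),q.max(0).round(4))
    f=im['frame'][150:260,170:290] if n=='side' else im['frame'][170:280,200:320]
    cv2.imwrite('pics/h_%s.png'%n,cv2.resize(f,(600,550),interpolation=2)[:,:,::-1])
E
```

```text
clock: 10.5
eef_pos: [0.5078, -0.1391, 0.118]
eef_rot: [[-1.0, 0.001, 0.001], [0.001, 1.0, -0.0], [-0.001, -0.0, -1.0]]
wrist_force: [0.7, -0.0, -0.7]
opening: 0.066
grasp_force: 12.0
clock: 11.33
eef_pos: [0.5218, -0.047, 0.1169]
eef_rot: [[-1.0, 0.001, -0.0], [0.001, 1.0, -0.0], [-0.0, -0.0, -1.0]]
wrist_force: [-0.5, 0.1, -0.6]
opening: 0.0661
grasp_force: 12.0
side 0.1 16 [ 0.5208 -0.0534  0.1038] (array([ 0.52232671, -0.05064664]), 0.00982618797570467) [ 0.5126 -0.0559  0.1009] [ 0.5321 -0.0496  0.1089]
side 0.13 4 [ 0.5151 -0.0705  0.1366] (array([ 0.51576245, -0.06944974]), 0.022974295541644096) [ 0.493  -0.0745  0.1351] [ 0.5385 -0.0671  0.1371]
side 0.138 37 [ 0.5182 -0.0738  0.1428] (array([ 0.51966417, -0.06748043]), 0.026583338156342506) [ 0.4933 -0.0792  0.1385] [ 0.546  -0.0646  0.1477]
side 0.148 12 [ 0.5159 -0.0753  0.1496] (array([ 0.51624167, -0.0721074 ]), 0.022648565471172333) [ 0.4938 -0.0776  0.1488] [ 0.5387 -0.0703  0.1509]
side 0.155 13 [ 0.5174 -0.0128  0.1677] (array([ 0.51775026, -0.01036621]), 0.01036000158637762) [ 0.5083 -0.0146  0.161 ] [ 0.5272 -0.0063  0.1708]
```

View pics/h_side.png

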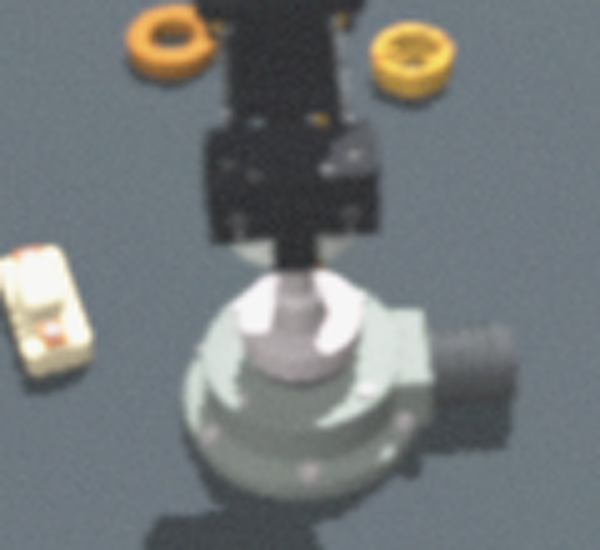

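The picture shows the spacer held level, its edges at (235..355, 250), over the journal at about (298, 300). It's aligned within a pixel. I go down slowly with force checks.

```bash
python3 -m inch '[[0,0.04,0.1,0,0,0,60],[0,0,0.2,0,0,0,60],[0,0,0.1,0,0,0,60],[0,0,0.1,0,0,0,60],[0,0,0.1,0,0,0,60],[0,0,0.1,0,0,0,60],[0,0,0.05,0,0,0,60],[0,0,0,0,0,0,60],[0,0,0,0,0,0,60],[0,0,0,0,0,0,60]]' 6|grep -E 'pos|wrist|gras'; python3 -m inch '[[0,0,0.05,0,0,0,60],[0,0,0.05,0,0,0,60],[0,0,0.05,0,0,0,60],[0,0,0.05,0,0,0,60],[0,0,0.05,0,0,0,60],[0,0,0.05,0,0,0,60],[0,0,0,0,0,0,60],[0,0,0,0,0,0,60],[0,0,0,0,0,0,60],[0,0,0,0,0,0,60]]' 6
```

```text
eef_pos: [0.522, -0.0449, 0.0946]
wrist_force: [-0.4, 0.5, -1.7]
grasp_force: 6.0
clock: 13.1
eef_pos: [0.5219, -0.0449, 0.0855]
eef_rot: [[-1.0, -0.0, 0.0], [-0.0, 1.0, -0.0], [-0.0, -0.0, -1.0]]
wrist_force: [-0.3, 0.7, -1.3]
opening: 0.0664
grasp_force: 6.0
```

```bash
python3 -m inch '[[0,0,0.05,0,0,0,60],[0,0,0.05,0,0,0,60],[0,0,0.05,0,0,0,60],[0,0,0.05,0,0,0,60],[0,0,0.05,0,0,0,60],[0,0,0.05,0,0,0,60],[0,0,0.05,0,0,0,60],[0,0,0.05,0,0,0,60],[0,0,0.05,0,0,0,60],[0,0,0.05,0,0,0,60]]' 6|grep -E 'pos|wrist|gras'; python3 -m inch '[[0,0,0.07,0,0,0,60],[0,0,0.07,0,0,0,60],[0,0,0.07,0,0,0,60],[0,0,0.07,0,0,0,60],[0,0,0.07,0,0,0,60],[0,0,0.07,0,0,0,60],[0,0,0.05,0,0,0,60],[0,0,0,0,0,0,60],[0,0,0,0,0,0,60],[0,0,0,0,0,0,60]]' 6
```

```text
eef_pos: [0.5218, -0.0449, 0.0702]
wrist_force: [0.3, 0.8, -1.1]
grasp_force: 6.0
clock: 14.77
eef_pos: [0.522, -0.045, 0.0563]
eef_rot: [[-1.0, -0.0, 0.0], [-0.0, 1.0, -0.0], [-0.0, -0.0, -1.0]]
wrist_force: [1.3, -2.0, -2.4]
opening: 0.0666
grasp_force: 6.0
```

```bash
python3 -m inch '[[0,0,0.05,0,0,0,60],[0,0,0.05,0,0,0,60],[0,0,0.04,0,0,0,60],[0,0,0,0,0,0,60],[0,0,0,0,0,0,60],[0,0,0,0,0,0,60],[0,0,0,0,0,0,60],[0,0,0,0,0,0,60],[0,0,0,0,0,0,60],[0,0,0,0,0,0,60]]' 6|grep -E 'pos|wrist|gras';  python3 -m inch '[[0,0,0,0,0,0,92],[0,0,0,0,0,0,92],[0,0,0,0,0,0,92],[0,0,0,0,0,0,92],[0,0,-0.3,0,0,0,92],[0,0,-0.6,0,0,0,92],[0,0,-1,0,0,0,92],[0,0,-1,0,0,0,92],[0,0,0,0,0,0,92],[0,0,0,0,0,0,92]]' 6
```

```text
eef_pos: [0.522, -0.045, 0.0521]
wrist_force: [2.9, -3.0, -2.2]
grasp_force: 6.0
clock: 16.43
eef_pos: [0.5239, -0.0451, 0.1422]
eef_rot: [[-1.0, -0.0, 0.006], [-0.0, 1.0, -0.001], [-0.006, -0.001, -1.0]]
wrist_force: [-0.8, 1.0, -1.0]
opening: 0.0814
grasp_force: 0.0
```

```bash
python3 -m inch '[[0.3,0.9,0,0,0,0,85],[0.3,1,0,0,0,0,85],[0.3,1,0,0,0,0,85],[0.3,1,0,0,0,0,85],[0.3,1,0,0,0,0,85],[0.3,1,0,0,0,0,85],[0.33,1,0,0,0,0,85],[0,1,0,0,0,0,85],[0,1,0,0,0,0,85],[0,0.77,0,0,0,0,85]]' 10|grep -E 'pos|wrist|gras'; python3 -m inch '[[0,0,0.5,0,0,0,85],[0,0,1,0,0,0,85],[0,0,1,0,0,0,85],[0,0,1,0,0,0,85],[0,0,0.8,0,0,0,85],[0,0,0.5,0,0,0,85],[0,0,0,0,0,0,85],[0,0,0,0,0,0,85],[0,0,0,0,0,0,85],[0,0,0,0,0,0,85]]' 10
python3 - <<'E'
from h import *
for n in('side','top'):
    im=vision.get_image(n); Q=cloud(im).reshape(-1,3)
    d=np.linalg.norm(Q[:,:2]-[.522,-.046],axis=1)
    for lo,hi in((.064,.076),(.081,.0885),(.105,.12)):
        q=Q[(d<.04)&(Q[:,2]>lo)&(Q[:,2]<hi)]
        if len(q)>2:print(n,lo,len(q),q.mean(0).round(4),circ(q[:,:2]))
E
```

```text
eef_pos: [0.4561, 0.2468, 0.1377]
wrist_force: [0.6, 0.2, -0.2]
grasp_force: 0.0
clock: 18.1
eef_pos: [0.4589, 0.2457, -0.0036]
eef_rot: [[-1.0, -0.0, 0.002], [-0.0, 1.0, 0.001], [-0.002, 0.001, -1.0]]
wrist_force: [0.2, 0.5, 0.1]
opening: 0.0748
grasp_force: 0.0
side 0.064 59 [ 0.5226 -0.0707  0.0704] (array([ 0.52100509, -0.05462357]), 0.03017878346145153)
side 0.081 306 [ 0.5193 -0.053   0.0861] (array([ 0.51914769, -0.04632029]), 0.03330214321613312)
side 0.105 49 [ 0.5191 -0.0503  0.1126] (array([ 0.51912576, -0.04651189]), 0.013252613134682178)
top 0.064 19 [ 0.5162 -0.0379  0.0698] (array([ 0.52163994, -0.04443085]), 0.014732632786035538)
top 0.081 381 [ 0.5219 -0.0445  0.0858] (array([ 0.5218792 , -0.04395015]), 0.032622724771499634)
top 0.105 39 [ 0.5224 -0.0454  0.1136] (array([ 0.52250564, -0.04568744]), 0.013017276301980019)
```

```bash
python3 -m inch '[[0,0,0.1,0,0,0,85],[0,0,0.1,0,0,0,85],[0,0,0.1,0,0,0,85],[0,0,0.06,0,0,0,85],[0,0,0,0,0,0,85],[0,0,0,0,0,0,50],[0,0,0,0,0,0,50],[0,0,0,0,0,0,50],[0,0,0,0,0,0,50],[0,0,0,0,0,0,50]]' 10
```

```text
clock: 19.03
eef_pos: [0.4579, 0.2452, -0.0157]
eef_rot: [[-1.0, -0.0, 0.0], [-0.0, 1.0, -0.0], [-0.0, -0.0, -1.0]]
wrist_force: [0.7, 0.2, 0.4]
opening: 0.0547
grasp_force: 10.0
```

Opening is 54.7 mm, under the 56 mm expected, so I may be gripping a bevel. I re-grip 4 mm lower.

```bash
python3 -m inch '[[0,0,0,0,0,0,75],[0,0,0,0,0,0,75],[0,0,0.06,0,0,0,75],[0,0,0.06,0,0,0,75],[0,0,0,0,0,0,75],[0,0,0,0,0,0,50],[0,0,0,0,0,0,50],[0,0,0,0,0,0,50],[0,0,0,0,0,0,50],[0,0,0,0,0,0,50]]' 10
```

```text
clock: 19.87
eef_pos: [0.4577, 0.2452, -0.0194]
eef_rot: [[-1.0, -0.0, -0.0], [-0.0, 1.0, -0.0], [0.0, -0.0, -1.0]]
wrist_force: [-0.2, -0.1, -1.5]
opening: 0.0552
grasp_force: 10.0
```

```bash
python3 -m inch '[[0,0,-0.3,0,0,0,50],[0,0,-0.6,0,0,0,50],[0,0,-0.9,0,0,0,50],[0,0,-0.9,0,0,0,50],[0,0,-0.9,0,0,0,50],[0,0,-0.9,0,0,0,50],[0,-0.5,-0.1,0,0,0,50],[-0.3,-0.9,0,0,0,0,50],[-0.3,-0.9,0,0,0,0,50],[-0.3,-0.9,0,0,0,0,50]]' 14; python3 -m inch '[[-0.3,-0.9,0,0,0,0,50],[-0.3,-0.9,0,0,0,0,50],[-0.3,-0.9,0,0,0,0,50],[-0.3,-0.9,0,0,0,0,50],[-0.06,-0.9,0,0,0,0,50],[0,-0.9,0,0,0,0,50],[0,-0.7,0,0,0,0,50],[0,-0.41,0,0,0,0,50],[0,0,0,0,0,0,50],[0,0,0,0,0,0,50]]' 14; python3 -m inch '[[0,0,0,0,0,0,50],[0,0,0,0,0,0,50],[0,0,0.1,0,0,0,50],[0,0,0.1,0,0,0,50],[0,0,0.1,0,0,0,50],[0,0,0.1,0,0,0,50],[0,0,0,0,0,0,50],[0,0,0,0,0,0,50],[0,0,0,0,0,0,50],[0,0,0,0,0,0,50]]' 8
```

```text
clock: 20.7
eef_pos: [0.4849, 0.1484, 0.1198]
eef_rot: [[-1.0, -0.002, 0.001], [-0.002, 1.0, 0.0], [-0.001, 0.0, -1.0]]
wrist_force: [0.4, -0.6, -1.8]
opening: 0.0549
grasp_force: 14.0
clock: 21.53
eef_pos: [0.5225, -0.0461, 0.1189]
eef_rot: [[-1.0, 0.001, -0.0], [0.001, 1.0, 0.001], [0.0, 0.001, -1.0]]
wrist_force: [-0.2, -0.1, -1.3]
opening: 0.0549
grasp_force: 14.0
clock: 22.37
eef_pos: [0.5229, -0.0462, 0.1069]
eef_rot: [[-1.0, -0.0, 0.0], [-0.0, 1.0, -0.0], [-0.0, -0.0, -1.0]]
wrist_force: [0.7, 0.7, -1.5]
opening: 0.0555
grasp_force: 8.0
```

```bash
python3 -m inch '[[0,0,0.15,0,0,0,50],[0,0,0.15,0,0,0,50],[0,0,0.1,0,0,0,50],[0,0,0.07,0,0,0,50],[0,0,0.07,0,0,0,50],[0,0,0.07,0,0,0,50],[0,0,0.07,0,0,0,50],[0,0,0.07,0,0,0,50],[0,0,0.07,0,0,0,50],[0,0,0,0,0,0,50]]' 8|grep -E 'pos|wrist|gras';  python3 -m inch '[[0,0,0.07,0,0,0,50],[0,0,0.07,0,0,0,50],[0,0,0.07,0,0,0,50],[0,0,0.07,0,0,0,50],[0,0,0.07,0,0,0,50],[0,0,0,0,0,0,50],[0,0,0,0,0,0,50],[0,0,0,0,0,0,50],[0,0,0,0,0,0,50],[0,0,0,0,0,0,50]]' 8
```

```text
eef_pos: [0.5224, -0.046, 0.0816]
wrist_force: [0.2, -0.1, -1.5]
grasp_force: 8.0
clock: 24.03
eef_pos: [0.5229, -0.0461, 0.0718]
eef_rot: [[-1.0, -0.0, 0.0], [-0.0, 1.0, -0.0], [-0.0, -0.0, -1.0]]
wrist_force: [0.6, 0.1, -1.9]
opening: 0.0553
grasp_force: 8.0
```

Underside is at 0.0912 with no contact forces. I go down the last 5 mm and release.

```bash
python3 -m inch '[[0,0,0.05,0,0,0,50],[0,0,0.05,0,0,0,50],[0,0,0.05,0,0,0,50],[0,0,0.02,0,0,0,50],[0,0,0,0,0,0,50],[0,0,0,0,0,0,50],[0,0,0,0,0,0,50],[0,0,0,0,0,0,50],[0,0,0,0,0,0,50],[0,0,0,0,0,0,50]]' 8|grep -E 'pos|wrist|gras';  python3 -m inch '[[0,0,0,0,0,0,75],[0,0,0,0,0,0,75],[0,0,0,0,0,0,75],[0,0,-0.1,0,0,0,80],[0,0,-0.4,0,0,0,80],[0,0,-0.8,0,0,0,80],[0,0,-1,0,0,0,80],[0,0,-0.7,0,0,0,80],[0,0,0,0,0,0,80],[0,0,0,0,0,0,80]]' 6
```

```text
eef_pos: [0.5227, -0.0461, 0.0666]
wrist_force: [-1.3, -0.4, 0.6]
grasp_force: 8.0
clock: 25.7
eef_pos: [0.5244, -0.0463, 0.1591]
eef_rot: [[-1.0, -0.0, 0.005], [-0.0, 1.0, -0.001], [-0.005, -0.001, -1.0]]
wrist_force: [-0.3, 0.1, -0.6]
opening: 0.0705
grasp_force: 0.0
```

```bash
python3 - <<'E'
from h import *
for n,kp,pp in(('top',(163,197),(258,226)),('side',(252,162),(230,202))):
    im=vision.get_image(n); f=np.load(n+'0.npz')['f'].astype(float)
    for name,c,z,r in(('mark',kp,.018,11),('pin',pp,.1065,9)):
        F=f[c[1]-r:c[1]+r+1,c[0]-r:c[0]+r+1]; red=F[...,0]-1.0*F[...,1] if name=='mark' else F[...,0]-F[...,2]
        ratio=F[...,0]/(F[...,1]+1)
        if name=='mark': red=(ratio-1.38)*(F[...,0]>140)
        else: red=red-45
        red[red<0]=0
        v,u=np.nonzero(red); w=red[v,u]; P=ray(im,np.c_[u+c[0]-r,v+c[1]-r],z)[:,:2]
        m=np.average(P,axis=0,weights=w); C=np.cov((P-m).T,aweights=w); e,V=np.linalg.eigh(C); print(n,name,len(u),m.round(4),np.degrees(np.arctan2(V[1,1],V[0,1])).round(1),np.sqrt(e).round(4)); print(np.c_[P.round(4),w.round(2)].tolist())
E
python3 -m inch '[[-0.3,0.9,0,0,0,0,80],[-0.3,1,0,0,0,0,80],[-0.3,1,0,0,0,0,80],[-0.3,1,0,0,0,0,80],[-0.3,1,0,0,0,0,80],[-0.3,1,0,0,0,0,80],[-0.3,1,0,0,0,0,80],[-0.3,0.9,0,0,0,0,80],[-0.27,0.76,0,0,0,0,80],[0,0,0,0,0,0,80]]' 10;python3 -m inch '[[0,0,0.5,0,0,0,80],[0,0,1,0,0,0,80],[0,0,1,0,0,0,80],[0,0,1,0,0,0,80],[0,0,0.8,0,0,0,80],[0,0,0.4,0,0,0,80],[0,0,0.3,0,0,0,80],[0,0,0,0,0,0,80],[0,0,0,0,0,0,80],[0,0,0,0,0,0,80]]'
```

```text
top mark 2 [0.6232 0.2161] -179.4 [   nan 0.0019]
[[0.6244, 0.2161, 0.07], [0.6217, 0.2161, 0.06]]
top pin 5 [ 0.5238 -0.0466] 165.3 [0.0013 0.0121]
[[0.5324, -0.0471, 12.0], [0.5324, -0.0495, 30.0], [0.5126, -0.0419, 10.0], [0.5126, -0.0444, 20.0], [0.5101, -0.0444, 2.0]]
clock: 26.63
eef_pos: [0.6024, 0.2145, 0.1541]
eef_rot: [[-1.0, -0.003, -0.002], [-0.003, 1.0, 0.001], [0.002, 0.001, -1.0]]
wrist_force: [-0.9, -0.3, -0.3]
opening: 0.0703
grasp_force: 0.0
clock: 27.47
eef_pos: [0.6041, 0.211, 0.0082]
eef_rot: [[-1.0, -0.0, 0.003], [-0.0, 1.0, 0.001], [-0.003, 0.001, -1.0]]
wrist_force: [-0.1, -0.3, -0.4]
opening: 0.0704
grasp_force: 0.0<stdin>:11: RuntimeWarning: invalid value encountered in sqrt
Traceback (most recent call last):
ZeroDivisionError: Weights sum to zero, can't be normalized
```

Pin at -14° (both cameras), keeper slot at about +16°, so I need a 30° clockwise turn before the drop. Grip the keeper.

```bash
python3 -m inch '[[0,0,0.3,0,0,0,75],[0,0,0.25,0,0,0,70],[0,0,0.2,0,0,0,70],[0,0,0.1,0,0,0,70],[0,0,0.05,0,0,0,70],[0,0,0,0,0,0,40],[0,0,0,0,0,0,40],[0,0,0,0,0,0,40],[0,0,0,0,0,0,40],[0,0,0,0,0,0,40]]' 15
```

```text
clock: 28.3
eef_pos: [0.6028, 0.2108, -0.0204]
eef_rot: [[-1.0, -0.0, 0.0], [-0.0, 1.0, 0.0], [-0.0, 0.0, -1.0]]
wrist_force: [0.4, 0.4, -1.5]
opening: 0.0464
grasp_force: 15.0
```

```bash
python3 -m inch '[[0,0,-0.3,0,0,0,40],[0,0,-0.6,0,0,0,40],[0,0,-0.9,0,0,0,40],[0,0,-0.9,0,0,0,40],[0,0,-0.9,0,0,0,40],[0,0,-0.9,0,0,0,40],[0.3,-0.5,-0.1,0,0,0,40],[0.3,-0.9,0,0,0,0,40],[0.3,-0.9,0,0,0,0,40],[0.3,-0.9,0,0,0,0,40]]' 15 | grep pos; python3 -m inch '[[0.3,-0.9,0,0,0,0,40],[0.3,-0.9,0,0,0,0,40],[0.3,-0.9,0,0,0,0,40],[0.3,-0.9,0,0,0,0,40],[0.27,-0.9,0,0,0,0,40],[0,-0.5,0,0,0,0,40],[0,-0.36,0,0,0,0,40],[0,0,0,0,0,0.6,40],[0,0,0,0,0,1,40],[0,0,0,0,0,1,40]]' 15 | grep pos; python3 -m inch '[[0,0,0,0,0,1,40],[0,0,0,0,0,1,40],[0,0,0,0,0,1,40],[0,0,0,0,0,0.4,40],[0,0,0,0,0,0,40],[0,0,0,0,0,0,40],[0,0,0,0,0,0,40],[0,0,0,0,0,0,40],[0,0,0,0,0,0,40],[0,0,0,0,0,0,40]]' 15
```

```text
eef_pos: [0.5665, 0.1141, 0.1187]
eef_pos: [0.523, -0.0462, 0.1181]
clock: 30.8
eef_pos: [0.5227, -0.0461, 0.1175]
eef_rot: [[-0.866, 0.499, 0.0], [0.499, 0.866, 0.0], [-0.0, 0.0, -1.0]]
wrist_force: [-1.1, 0.7, -0.6]
opening: 0.0464
grasp_force: 15.0
```

Run:
```python
from h import *
a=vision.get_image('side')['frame'][160:240,180:280]; b=vision.get_image('top')['frame'][180:260,210:310]
cv2.imwrite('pics/k1.png',cv2.hconcat([cv2.resize(x,(400,320),interpolation=2)[:,:,::-1] for x in(a,b)]))
```

```text
(no output)
```

View pics/k1.png

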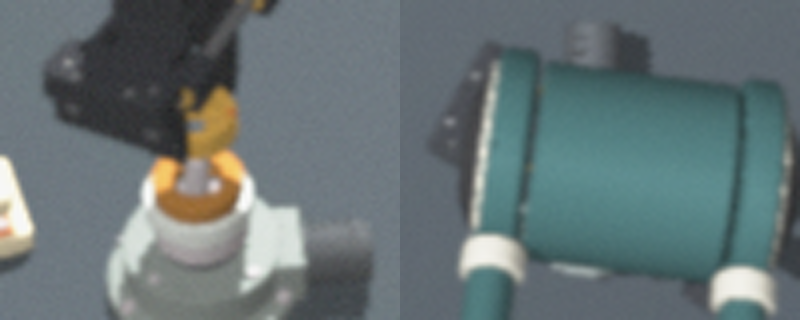

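The side crop shows the keeper held at (215,120) above the spindle, mostly behind a finger. I check that it's level from the depth.

Run:
```python
from h import *
im=vision.get_image('side'); W=cloud(im); F=im['frame'].astype(int)
m=(F[...,0]-F[...,2]>60)&(W[...,2]>.125)&(W[...,2]<.175)&(np.hypot(W[...,0]-.522,W[...,1]+.046)<.035)
v,u=np.nonzero(m); P=W[m]; print(len(P))
o=np.argsort(P[:,1])
for i in o: print(u[i],v[i],P[i].round(4),F[v[i],u[i]])
```

```text
144
228 195 [ 0.5188 -0.0722  0.1557] [168 134  65]
230 195 [ 0.5233 -0.0721  0.1553] [174 137  67]
228 197 [ 0.5185 -0.0721  0.1493] [160 125  66]
230 196 [ 0.5231 -0.072   0.1519] [167 132  66]
230 194 [ 0.5234 -0.0718  0.1581] [183 145  73]
228 198 [ 0.5183 -0.0716  0.1455] [156 125  69]
228 196 [ 0.5186 -0.0714  0.1518] [162 127  66]
232 196 [ 0.5276 -0.0714  0.1508] [158 124  60]
231 199 [ 0.525  -0.0713  0.1413] [158 129  92]
231 198 [ 0.5251 -0.0709  0.1442] [160 125  67]
227 198 [ 0.5161 -0.0709  0.1451] [123  99  60]
231 195 [ 0.5255 -0.0706  0.1535] [169 134  63]
229 197 [ 0.5207 -0.0705  0.1474] [165 129  63]
229 196 [ 0.5209 -0.0705  0.1506] [169 130  66]
232 195 [ 0.5278 -0.0705  0.1532] [163 128  63]
232 197 [ 0.5275 -0.0705  0.1467] [156 122  60]
229 198 [ 0.5206 -0.0705  0.1442] [164 130  68]
231 197 [ 0.5253 -0.0704  0.1469] [159 126  63]
227 196 [ 0.5164 -0.0704  0.151 ] [129 103  55]
232 198 [ 0.5274 -0.0704  0.1433] [160 126  66]
228 199 [ 0.5182 -0.0704  0.141 ] [167 142 102]
229 199 [ 0.5205 -0.07    0.1404] [170 141 104]
231 196 [ 0.5254 -0.0698  0.1494] [163 1
[... 5115 characters left out ...]
.0352  0.1565] [167 132  69]
233 184 [ 0.5323 -0.0348  0.1531] [153 121  64]
233 187 [ 0.5319 -0.0343  0.1429] [181 141  70]
233 186 [ 0.5321 -0.0341  0.146 ] [173 135  66]
233 183 [ 0.5324 -0.034   0.1556] [134 105  57]
230 187 [ 0.5249 -0.0339  0.1433] [124 100  60]
233 185 [ 0.5322 -0.0339  0.149 ] [165 131  69]
232 184 [ 0.53   -0.0329  0.1516] [114  92  53]
232 185 [ 0.5299 -0.0328  0.1482] [142 112  63]
231 187 [ 0.5273 -0.0326  0.1417] [161 127  67]
232 187 [ 0.5297 -0.0321  0.141 ] [178 139  68]
231 186 [ 0.5275 -0.0311  0.1436] [135 107  60]
235 182 [ 0.5373 -0.031   0.1555] [134 108  60]
232 186 [ 0.5298 -0.0309  0.1432] [165 130  68]
234 182 [ 0.535  -0.0306  0.1553] [128 102  56]
```

The keeper is level (rim 0.157, floor 0.143) and centred. Its red mark reads about -7° to -10°, so I add 4° clockwise and go down.

```bash
python3 -m inch '[[0,0,0.1,0,0,0.8,40],[0,0,0.15,0,0,0,40],[0,0,0.15,0,0,0,40],[0,0,0.15,0,0,0,40],[0,0,0.1,0,0,0,40],[0,0,0.1,0,0,0,40],[0,0,0.1,0,0,0,40],[0,0,0.05,0,0,0,40],[0,0,0,0,0,0,40],[0,0,0,0,0,0,40]]' 8|grep -E 'pos|wrist|gras'; python3 -m inch '[[0,0,0.04,0,0,0,40],[0,0,0.04,0,0,0,40],[0,0,0.04,0,0,0,40],[0,0,0.04,0,0,0,40],[0,0,0,0,0,0,40],[0,0,0,0,0,0,40],[0,0,0,0,0,0,40],[0,0,0,0,0,0,40],[0,0,0,0,0,0,40],[0,0,0,0,0,0,40]]' 8
```

```text
eef_pos: [0.5227, -0.0461, 0.0905]
wrist_force: [-0.0, 0.3, -0.3]
grasp_force: 8.0
clock: 32.62
eef_pos: [0.5227, -0.0461, 0.0858]
eef_rot: [[-0.829, 0.559, 0.0], [0.559, 0.829, 0.0], [-0.0, 0.0, -1.0]]
wrist_force: [-0.2, -0.1, -1.3]
opening: 0.0469
grasp_force: 8.0
```

Underside is at 0.106, below the pin's top, with no force: the slot is dropping over it. Continue to the bush.

```bash
python3 -m inch '[[0,0,0.04,0,0,0,40],[0,0,0.04,0,0,0,40],[0,0,0.04,0,0,0,40],[0,0,0.04,0,0,0,40],[0,0,0.04,0,0,0,40],[0,0,0.01,0,0,0,40],[0,0,0,0,0,0,40],[0,0,0,0,0,0,40],[0,0,0,0,0,0,40],[0,0,0,0,0,0,40]]' 8
```

```text
clock: 33.45
eef_pos: [0.5228, -0.0461, 0.0796]
eef_rot: [[-0.829, 0.559, 0.0], [0.559, 0.829, -0.0], [-0.0, 0.0, -1.0]]
wrist_force: [-0.0, 0.9, 0.0]
opening: 0.0466
grasp_force: 8.0
```

Step 3 is met. Next: firm grip, push 5.5 mm.

```bash
python3 -m inch '[[0,0,0,0,0,0,40],[0,0,0,0,0,0,40],[0,0,0.03,0,0,0,40],[0,0,0.03,0,0,0,40],[0,0,0.03,0,0,0,40],[0,0,0.03,0,0,0,40],[0,0,0,0,0,0,40],[0,0,0,0,0,0,40],[0,0,0,0,0,0,40],[0,0,0,0,0,0,40]]' 35;  python3 -m inch '[[0,0,0.03,0,0,0,40],[0,0,0.03,0,0,0,40],[0,0,0.02,0,0,0,40],[0,0,0,0,0,0,40],[0,0,0,0,0,0,40],[0,0,0,0,0,0,40],[0,0,0,0,0,0,40],[0,0,0,0,0,0,40],[0,0,0,0,0,0,40],[0,0,0,0,0,0,40]]' 35
```

```text
clock: 34.28
eef_pos: [0.523, -0.0462, 0.077]
eef_rot: [[-0.829, 0.559, 0.0], [0.559, 0.829, -0.0], [-0.0, 0.0, -1.0]]
wrist_force: [-3.2, 0.6, 8.2]
opening: 0.0464
grasp_force: 35.0
clock: 35.12
eef_pos: [0.5231, -0.0462, 0.075]
eef_rot: [[-0.829, 0.559, 0.001], [0.559, 0.829, -0.0], [-0.001, 0.0, -1.0]]
wrist_force: [-5.0, 0.2, 10.3]
opening: 0.0462
grasp_force: 35.0
```

```bash
python3 -m inch '[[0.014,-0.01,0.02,0,0,0,40],[0,0,0.02,0,0,0,40],[0,0,0,0,0,0,40],[0,0,0,0,0,0,40],[0,0,0,0,0,0,40],[0,0,0,0,0,0.4,40],[0,0,0,0,0,0.8,40],[0,0,0,0,0,0.8,40],[0,0,0,0,0,0,40],[0,0,0,0,0,0,40]]' 35
```

```text
clock: 35.95
eef_pos: [0.5237, -0.0466, 0.0745]
eef_rot: [[-0.719, 0.695, 0.003], [0.695, 0.719, -0.001], [-0.003, 0.001, -1.0]]
wrist_force: [-2.8, 0.1, 12.4]
opening: 0.0464
grasp_force: 35.0
```

```bash
python3 -m inch '[[0,0,0.02,0,0,0.8,40],[0,0,0,0,0,0.8,40],[0,0,0,0,0,0.8,40],[0,0,0,0,0,0.8,40],[0,0,0,0,0,0.8,40],[0,0,0,0,0,0.8,40],[0,0,0,0,0,0.8,40],[0,0,0,0,0,0.4,40],[0,0,0,0,0,0,40],[0,0,0,0,0,0,40]]' 35
```

```text
clock: 36.78
eef_pos: [0.5236, -0.0468, 0.0739]
eef_rot: [[-0.276, 0.961, 0.003], [0.961, 0.276, -0.001], [-0.002, 0.002, -1.0]]
wrist_force: [-4.5, -1.3, 12.6]
opening: 0.0465
grasp_force: 35.0
```

```bash
python3 -m inch '[[0,0,0.01,0,0,0.6,40],[0,0,0,0,0,0.9,40],[0,0,0,0,0,0.9,40],[0,0,0,0,0,0.9,40],[0,0,0,0,0,0.9,40],[0,0,0,0,0,0.9,40],[0,0,0,0,0,0.9,40],[0,0,0,0,0,0.9,40],[0,0,0,0,0,0.6,40],[0,0,0,0,0,0,40]]' 35; python3 -m inch '[[0,0,0,0,0,0.8,40],[0,0,0,0,0,0.8,40],[0,0,0,0,0,0.6,40],[0,0,0,0,0,0.3,40],[0,0,0,0,0,0,40],[0,0,0,0,0,0,40],[0,0,0,0,0,0,40],[0,0,0,0,0,0,40],[0,0,0,0,0,0,40],[0,0,0,0,0,0,40]]' 35; python3 -c "
from h import *; print(get_state()['wrist_torque'])"
```

```text
clock: 37.62
eef_pos: [0.5241, -0.0464, 0.0738]
eef_rot: [[0.368, 0.93, 0.004], [0.93, -0.368, -0.001], [0.001, 0.004, -1.0]]
wrist_force: [-2.9, -0.1, 12.1]
opening: 0.0464
grasp_force: 35.0
clock: 38.45
eef_pos: [0.5243, -0.0465, 0.0739]
eef_rot: [[0.559, 0.829, 0.004], [0.829, -0.559, -0.001], [0.002, 0.004, -1.0]]
wrist_force: [-2.5, -0.2, 12.4]
opening: 0.0465
grasp_force: 35.0
[-0.03823442  0.63139386 -0.00606032]
```

Turned 90°, no torque on the stop. Let it rise.

```bash
python3 -m inch '[[0,0,-0.03,0,0,0,40],[0,0,-0.03,0,0,0,40],[0,0,-0.03,0,0,0,40],[0,0,-0.03,0,0,0,40],[0,0,-0.02,0,0,0,40],[0,0,0,0,0,0,40],[0,0,0,0,0,0,40],[0,0,0,0,0,0,40],[0,0,0,0,0,0,40],[0,0,0,0,0,0,40]]' 30
```

```text
clock: 39.28
eef_pos: [0.5242, -0.0465, 0.0773]
eef_rot: [[0.559, 0.829, 0.004], [0.829, -0.559, -0.001], [0.002, 0.004, -1.0]]
wrist_force: [-0.4, -1.0, 7.5]
opening: 0.0464
grasp_force: 30.0
```

```bash
python3 -m inch '[[0,0,-0.02,0,0,0,40],[0,0,-0.02,0,0,0,40],[0,0,-0.02,0,0,0,40],[0,0,0,0,0,0,40],[0,0,0,0,0,0,40],[0,0,0,0,0,0,40],[0,0,0,0,0,0,40],[0,0,0,0,0,0,40],[0,0,0,0,0,0,40],[0,0,0,0,0,0,40]]' 30
```

```text
clock: 40.12
eef_pos: [0.5241, -0.0465, 0.0779]
eef_rot: [[0.559, 0.829, 0.004], [0.829, -0.559, -0.001], [0.002, 0.004, -1.0]]
wrist_force: [5.1, -1.1, 0.7]
opening: 0.0465
grasp_force: 30.0
```

The keeper is held by the pin: 1.8 mm was commanded and it rose only 0.6 mm, to the expected locked height. Release and retreat.

```bash
python3 -m inch '[[0,0,0,0,0,0,75],[0,0,0,0,0,0,75],[0,0,0,0,0,0,75],[0,0,0,0,0,0,75],[0,0,-0.1,0,0,0,75],[0,0,-0.4,0,0,0,75],[0,0,-0.9,0,0,0,75],[0,0,-1,0,0,0,75],[0,0,-1,0,0,0,75],[0,0,-0.5,0,0,0,75]]' 10; python3 -m inch '[[0.8,0.6,0,0,0,0,75],[0.8,0.6,0,0,0,0,75],[0.8,0.6,0,0,0,0,75],[0.8,0.6,0,0,0,0,75],[0,0,0,0,0,0,75],[0,0,0,0,0,0,75],[0,0,0,0,0,0,75],[0,0,0,0,0,0,75],[0,0,0,0,0,0,75],[0,0,0,0,0,0,75]]' 10
python3 - <<'E'
from h import *
for n in('side','top'):
    im=vision.get_image(n); Q=cloud(im).reshape(-1,3)
    d=np.linalg.norm(Q[:,:2]-[.522,-.046],axis=1)
    for nm,lo,hi,rr in(('spacer',.0815,.087,.04),('bush',.095,.1005,.033),('keeper',.113,.121,.03)):
        q=Q[(d<rr)&(d>rr-.018)&(Q[:,2]>lo)&(Q[:,2]<hi)]
        if len(q)>2:print(n,nm,len(q),np.median(q,0).round(4),circ(q[:,:2]))
im=vision.get_image('side'); cv2.imwrite('pics/end.png',cv2.resize(im['frame'][160:260,180:300],(600,500),interpolation=2)[:,:,::-1])
E
```

```text
clock: 40.95
eef_pos: [0.5242, -0.0463, 0.1996]
eef_rot: [[0.559, 0.829, 0.006], [0.829, -0.559, -0.001], [0.003, 0.006, -1.0]]
wrist_force: [1.2, 0.0, 0.4]
opening: 0.0659
grasp_force: 0.0
clock: 41.78
eef_pos: [0.6348, -0.0072, 0.1948]
eef_rot: [[0.559, 0.829, 0.0], [0.829, -0.559, -0.0], [0.0, 0.0, -1.0]]
wrist_force: [-0.7, 0.4, -0.3]
opening: 0.0661
grasp_force: 0.0
side spacer 92 [ 0.5189 -0.0677  0.0848] (array([ 0.51945508, -0.0480519 ]), 0.03189695626497269)
side bush 61 [ 0.5162 -0.0676  0.0984] (array([ 0.5188244 , -0.04846192]), 0.027433618903160095)
side keeper 141 [ 0.5214 -0.0512  0.1165] (array([ 0.52017951, -0.04900059]), 0.02419123239815235)
top spacer 90 [ 0.5154 -0.0299  0.0848] (array([ 0.52170396, -0.04411756]), 0.032557163387537)
top bush 62 [ 0.5178 -0.0298  0.0979] (array([ 0.52218878, -0.04493815]), 0.027532270178198814)
top keeper 117 [ 0.5274 -0.0415  0.1161] (array([ 0.52342802, -0.04610714]), 0.024186817929148674)
```

View pics/end.png

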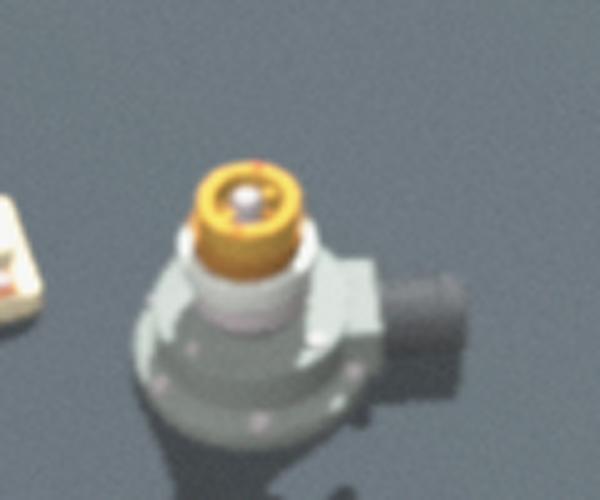

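The picture shows the stack clamped: keeper at (248,210), with its red mark turned to (255,163), bush and spacer below. The keeper's top is at 0.116, its locked height, so I hand in.

```bash
python3 -c "
from cell import manip; print(manip.hand_in())"
```

```text
the job is handed in; nothing more can be done
None
```

The job is handed in, though no verdict came back: spacer, bush and keeper are stacked on the spindle with the keeper locked under the cross-pin (its top at 116 mm, the locked height), the fingers are clear, the bystanders were not approached, and the clock read about 42 s of the 72 s allowed.

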